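# Stow the kitchen scale behind the drop catch of its low shelf

## Task

Slide the steel kitchen scale along the worktop and in under the low wooden shelf, through its open left-hand end, far enough that the hinged catch at the opening drops down again behind it and keeps it in. Do not ram it in, and leave the mug and the two small jars on top of the shelf standing where they are.

Things in the scene. Friction and masses are not known exactly. Their poses are not given: they have to be found in the camera images.
- scale: flat steel kitchen scale, 150 mm along its x, 160 mm along its y, 44 mm high (straight sides from 4 to 40 mm above the worktop), 0.5 to 0.95 kg, loose on four feet; too wide to grasp, so it is pushed. Origin: centre of its underside, z up. Starts to the left of the shelf's mouth and a little nearer the robot than the bay's middle line, turned up to 0.35 rad either way
- shelf: low wooden shelf fixed to the worktop, 208 mm wide (y), 180 mm deep (x). Origin: on the worktop below the middle of the board's front edge; x points into the shelf (about to the robot's right), y away from the robot. Board: underside 76 mm, top 88 mm high. Two 16 mm cheeks leave a bay 176 mm wide (y -88 to 88 mm), open in front (x = 0), with an end stop at x = 162 mm, 50 mm high
- catch (a joint): angle of the steel catch. 0 rad: hangs straight down from its pin. It swings inwards only (positive, to 1.4 rad) and falls back by its own weight. The scale lifts it to about 0.9 rad on its way in; it drops once the scale's front face is beyond about shelf x = 4 mm
- home (a point): point on the worktop inside the shelf where the scale's origin lies when the scale touches the end stop (shelf x = 87 mm, y = 0); its front face is then at shelf x = 12 mm. Axes as the shelf's
- mug: cream mug, 82 mm across, 120 mm with its handle, 94 mm high, loose on the worktop behind the shelf; a bystander. Origin: underside, about 19 mm from the cup's axis towards the handle; the handle points to its -y
- spice: spice jar with dark cap, 41 mm across, 105 mm high, standing loose on top of the shelf; a bystander. Origin: centre of its underside
- salt: salt shaker, 44 mm across, 90 mm high, standing loose on top of the shelf; a bystander. Origin: centre of its underside
- pin (a point): middle of the catch's hinge pin, shelf x = -26 mm, y = 0, 68 mm high. It hangs below a flat steel bracket, 38 mm wide (y -19 to 19 mm), 72 to 76 mm high, that juts out 33 mm in front of the board. The catch plate hanging from the pin is 26 mm wide; its lip ends 26 mm above the worktop

How it is judged:
At the end, for the whole second after the job is handed in: The scale lies flat on the worktop and at rest in the bay (its origin 64 to 95 mm inside the front edge of the board, within 15 mm of the bay's middle line, turned less than 0.15 rad), and the catch hangs down outside it, across the opening (less than 0.15 rad from vertical) (value of joint catch below 0.15 rad and x of scale in the frame of shelf between 0.064 and 0.095 m and y of scale in the frame of shelf between -0.015 and 0.015 m and angle between the x axis of scale and the x axis of shelf, either way round below 0.15 rad and angle between scale's own z axis and vertical below 0.05 rad and height (world z) of scale below 0.006 m and linear speed of scale below 0.01 m/s); the robot touches nothing.
It fails at once if the scale is rammed into the shelf (more than 60 N between them) (contact force between scale and shelf above 60 N).
It fails at once if the mug is knocked or shifted by more than 30 mm (distance of mug from where it was at the start of the episode above 0.03 m or angle between mug's own z axis and vertical above 0.3 rad).
It fails at once if a jar on the shelf is knocked or shifted by more than 30 mm (distance of any of spice, salt from where it was at the start of the episode above 0.03 m or angle between any of spice, salt's own z axis and vertical above 0.3 rad).
It also fails if it takes over 58 s, if anything falls off the work surface, if the arm or the gripper's body presses on something with over 40 N, if the wrist force passes 120 N, or if a joint passes its speed limit or range.

## Robot

A 6-joint arm with a two-finger parallel gripper is mounted at the origin on a cart in front of the work surface, level with it; the furniture and walls round the work are solid. World frame = base frame: x ahead of the robot, y to its left, z up, the work surface at z = 0. Lengths are in m, angles in rad, forces in N, time in s.
With the tool pointing down it reaches from about 0.375 to 0.9 m from the base axis. Payload 3.1 kg.
Tool frame: the origin (TCP) lies at the very end of the fingers, on their centre line; the grasp point (between the pads) lies 19 mm behind it; z points along the fingers, y is the line along which they close (so a half turn about z gives the same grasp; the last joint's range is limited). The gripper opens to 85 mm and grips with 20 to 120 N. Pads are 22 mm wide; open, the fingers measure 114 mm over their backs; the gripper's body (76 mm by 85 mm) begins 54 mm behind the grasp point. The pads swing forward as they close: fully open they stand 13 mm farther back than shut.
Start: joints at [1.157, 0.527, 1.433, -0, 1.181, -0.178], TCP at [0.146, 0.608, 0.231] pointing down, gripper open.
Joint ranges: [-3.08, 3.08], [-0.75, 2.2], [0.22, 2.44], [-1.43, 4.57], [0, 2.65], [-2.85, 2.85]. Speed limits (rad/s): [2.79, 2.79, 3.14, 3.14, 3.14, 3.14].

## Interface

Orientations are given as a unit quaternion [x, y, z, w].
In Python, from station import telemetry, snapshot, ticket gives the robot as it stands.
- The arm moves only by the tool move_arm, never from a script. Its argument "commands" is text: rows parted by semicolons, each of 7 numbers parted by spaces: the shift along the tool's x, y, z in mm, then the turn, a rotation vector about the tool's x, y, z in degrees, then the opening, from -1 (shut) to 1 (fully open). A call has exactly 5 rows; each row is the pose to reach, as a shift and turn from the pose commanded when the call began, along the tool's axes at that moment; what a row does not reach only later rows make up. A row lasts 1/8 s, in which the tool goes at most 62.5 mm and 10.7 degrees, less where a joint would pass 70% of its speed; a pose out of reach is approached as far as the arm can. A call with a gripper value outside its range is refused whole. The fingers move at their own pace and stop on an object; "grip_force" is the grip in N (left out, the last holds). Time passes only in rows, so rows that repeat a pose let the fingers close, or fill a call up. It gives the time, the measured TCP pose, the force, the opening and the grip force at its end, in the units of the state.
- telemetry.sense(): the state, without advancing time (a new reading comes with each control period).
- snapshot(name): name is "scene" or "top" or "wrist"; returns a dict with "image" (480x640x3 uint8, red, green, blue), "fx", "fy", "cx", "cy" (pixels), "pose" (4x4, takes a point from camera to world coordinates). Camera axes: x right, y down, z forward; pixel columns grow to the right and rows downward; lengths in m; the calibration is good to about 2 mm. The wrist camera is an equidistant fisheye: a pixel r from the principal point sees the ray r / f radians off the axis. A picture is of the moment at which its call begins. There is no depth.
- ticket.sign_off(): hands the job in; it is judged then, once.
The state is a dict: "t": time; "q": joint angles; "qd": joint speeds; "tau": joint torques, N m; "tcp_pos": TCP position; "tool_rot": TCP orientation; "force": force on the tool from outside, world axes, zero at the start; "ft_torque": the same for the moment, N m; "finger_gap": opening from 0.0 (shut) to 1.0 (fully open); "gripper_force": force on a finger pad.
Only numpy, scipy, OpenCV 4.12 (cv2) and the standard library are available. Lean on these libraries where they do the work, as an engineer would, in place of code of your own. Each camera call takes 0.05 s, during which the arm holds its last target. There are 200 camera calls.

## Working session

There is one attempt and no reset: what is moved stays moved. The work goes in short steps, Python scripts to look and compute and a tool call to move; the robot and the scene stay as the last step left them, time stands still between calls to the robot, and variables do not carry over. Pictures are saved under pics/ and viewed, at most 10 in all, crops included, and the job is handed in when it is done.

Besides the shell and the picture viewer there is one more tool, called after "Emit:" by a JSON object that holds its "method" and its "body", one argument or row to a line. move_arm: Moves the arm, as the interface text tells. Its arguments: {"type":"object","properties":{"commands":{"type":"string"},"grip_force":{"type":"number"}},"required":["commands"]}

```bash
mkdir -p pics; python3 - <<'E'
from station import telemetry, snapshot
import cv2,numpy as np,pickle
d={}
for n in("scene","top"):
    s=snapshot(n);d[n]=s;cv2.imwrite(f"pics/{n}0.png",s["image"][:,:,::-1]);print(n,s["fx"],s["cx"],s["cy"],np.round(s["pose"],3).tolist())
pickle.dump(d,open("s0.pkl","wb"))
t=telemetry.sense();print(t["t"],t["tcp_pos"],t["tool_rot"],t["force"])
E
```

```text
scene 523.5618720665952 312.43348566409827 234.03152711668116 [[0.83, -0.249, 0.499, 0.084], [-0.557, -0.382, 0.737, -0.609], [0.007, -0.89, -0.456, 0.497], [0.0, 0.0, 0.0, 1.0]]
top 470.8748309663305 326.1092121244827 241.8618255623754 [[0.025, -0.984, 0.177, 0.406], [-1.0, -0.023, 0.016, 0.091], [-0.011, -0.177, -0.984, 0.978], [0.0, 0.0, 0.0, 1.0]]
0.1 [0.14571318 0.60710637 0.23041357] [ 1.17623824e-01  9.93057732e-01 -9.45765157e-04 -2.85787787e-04] [-0.0065119   0.1654555  -0.06442934]
```

View pics/top0.png

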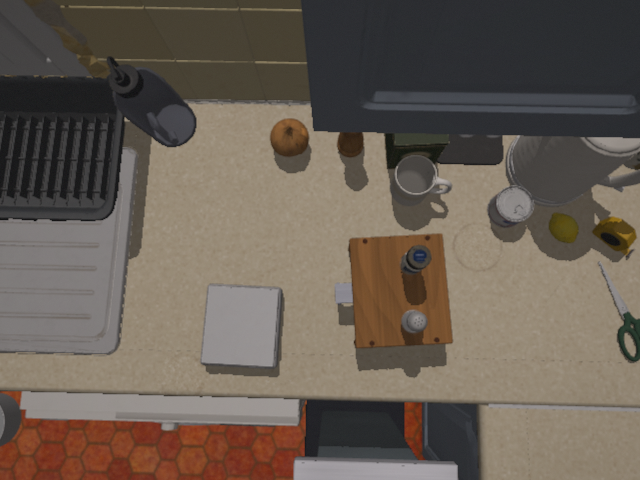

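View pics/scene0.png

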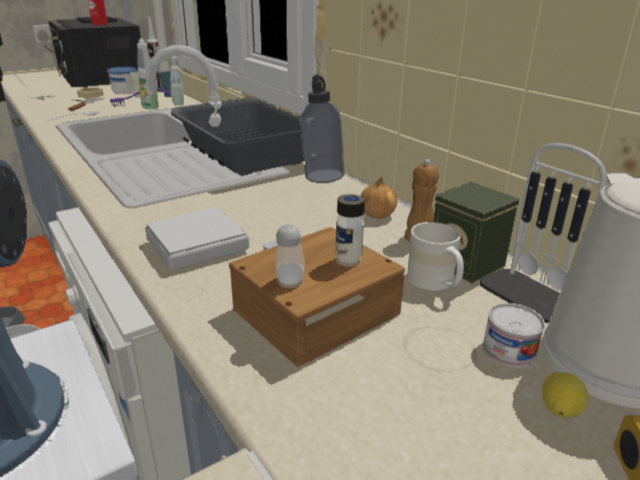

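Top view: the scale is at about (242,326) with corners near (208,285), (281,287), (277,367) and (202,362). The shelf board has corners near (350,238), (444,234), (451,345) and (355,348), its bracket is at (344,293), and the jars are at (418,258) and (414,321). Next I'll measure scale and board with masks.

```bash
cat > h.py <<'E'
import cv2,numpy as np
def ray(s,uv):
    uv=np.atleast_2d(np.array(uv,float));d=np.c_[(uv[:,0]-s["cx"])/s["fx"],(uv[:,1]-s["cy"])/s["fy"],np.ones(len(uv))]
    P=np.array(s["pose"]);return P[:3,3],d@P[:3,:3].T
def plane(s,uv,z):
    o,d=ray(s,uv);return o+d*((z-o[2])/d[:,2])[:,None]
def tri(s1,u1,s2,u2):
    o1,d1=ray(s1,u1);o2,d2=ray(s2,u2);r=[]
    for a,b in zip(d1,d2):
        k=np.linalg.lstsq(np.c_[a,-b],o2-o1,rcond=None)[0];r.append((o1+a*k[0]+o2+b*k[1])/2)
    return np.array(r)
def blob(m,seed):
    m=cv2.morphologyEx(m.astype(np.uint8),cv2.MORPH_OPEN,np.ones((3,3)))
    n,l,st,_=cv2.connectedComponentsWithStats(m)
    k=l[seed[1],seed[0]];c=cv2.findContours((l==k).astype(np.uint8),0,2)[0]
    return max(c,key=cv2.contourArea)
def quad(c):
    h=cv2.convexHull(c)
    q=cv2.approxPolyN(h,4,ensure_convex=True)if hasattr(cv2,"approxPolyN")else cv2.boxPoints(cv2.minAreaRect(h))
    return np.array(q,float).reshape(-1,2)
E
python3 - <<'E'
import pickle;from h import *
d=pickle.load(open("s0.pkl","rb"));T=d["top"];S=d["scene"]
im=T["image"];hsv=cv2.cvtColor(im,cv2.COLOR_RGB2HSV)
for p in[(240,326),(240,365),(320,330),(380,300),(344,293),(415,180)]:print(p,hsv[p[1],p[0]])
sc=blob((hsv[...,1]<25)&(hsv[...,2]>120),(240,320));q=quad(sc);print("scale",cv2.contourArea(sc),q.round(1).tolist());W=plane(T,q,.044);print(W.round(4).tolist(),W.mean(0),np.linalg.norm(W-np.roll(W,1,0),axis=1))
bd=blob((hsv[...,1]>110)&(hsv[...,0]<20)&(hsv[...,2]>60),(380,300));q=quad(bd);print("board",q.round(1).tolist());W=plane(T,q,.088);print(W.round(4).tolist(),W.mean(0),np.linalg.norm(W-np.roll(W,1,0),axis=1))
br=blob((hsv[...,1]<40)&(hsv[...,2]>120),(344,293));print("bracket",cv2.minAreaRect(br),plane(T,quad(br),.076).round(4).tolist())
# heights: two-view corners
print(tri(T,[(350,238),(444,234),(355,348),(208,285),(281,287),(203,362)],S,[(327,231),(403,269),(232,267),(208,0),(0,0),(0,0)])[:3].round(4))
hs=cv2.cvtColor(S["image"],cv2.COLOR_RGB2HSV)
c=blob((hs[...,1]<25)&(hs[...,2]>150),(195,230));print("scene scale",quad(c).round(1).tolist())
E
```

```text
(240, 326) [  0   8 150]
(240, 365) [15  6 91]
(320, 330) [ 18  54 152]
(380, 300) [ 14 153 118]
(344, 293) [135  15 140]
(415, 180) [17 24 94]
scale 5437.5 [[278.0, 287.0], [273.0, 366.0], [200.0, 362.0], [208.0, 284.0]]
[[0.4809, 0.1989, 0.044], [0.3287, 0.202, 0.044], [0.3325, 0.3436, 0.044], [0.4835, 0.3386, 0.044]] [0.40641635 0.27077571 0.044     ] [0.13973107 0.152246   0.14168643 0.15106917]
board [[452.0, 343.0], [355.0, 348.0], [348.0, 238.0], [442.0, 233.0]]
[[0.3821, -0.1319, 0.088], [0.3685, 0.0467, 0.088], [0.5747, 0.0631, 0.088], [0.5887, -0.1173, 0.088]] [ 0.47848872 -0.03482977  0.088     ] [0.20708937 0.17912654 0.20688394 0.18095823]
bracket ((343.0, 292.5), (19.0, 18.0), 90.0) [[0.4894, 0.0555, 0.076], [0.4533, 0.0531, 0.076], [0.4525, 0.0854, 0.076], [0.4886, 0.0881, 0.076]]
[[ 0.5734  0.0608  0.079 ]
 [ 0.5852 -0.12    0.0873]
 [ 0.3715  0.0446  0.0776]]
scene scale [[246.0, 232.0], [170.0, 252.0], [146.0, 222.0], [217.0, 206.0]]
```

Emit:
{"method": "move_arm", "body": {
  "commands": "-35 -47 10 0 0 -3.6 1;-70 -94 20 0 0 -7.2 1;-105 -141 30 0 0 -10.8 1;-140 -188 40 0 0 -14.4 1;-175 -235 50 0 0 -18 1"
}}

```text
t: 0.72
tcp_pos: [0.2617, 0.3367, 0.181]
tool_rot: [-0.041, 0.999, 0.0, 0.0]
force: [0.6, -0.9, -0.3]
finger_gap: 1.003
gripper_force: 0.0
```

```bash
cat >> h.py <<'E'
from scipy.spatial.transform import Rotation as R
O=np.array([.4716,.0549,0]);PSI=0.0785
SX=np.array([np.sin(PSI),-np.cos(PSI),0]);SY=np.array([np.cos(PSI),np.sin(PSI),0])
def S2W(x,y,z):return O+SX*x+SY*y+[0,0,z]
def W2S(p):p=np.array(p)-O;return np.array([p@SX,p@SY,p[2]])
def state():
    from station import telemetry
    t=telemetry.sense();r=R.from_quat(t["tool_rot"]);print("t",t["t"],"shelf",W2S(t["tcp_pos"]).round(4),"F",np.round(t["force"],2),"xaz",np.arctan2(*r.as_matrix()[[1,0],0]).round(3),"zt",r.as_matrix()[:,2].round(3),"q",np.round(t["q"],2));return np.array(t["tcp_pos"]),r
def goal(x,y,z,xaz,tilt=0):
    """TCP goal in shelf coords; tool x azimuth relative to shelf x axis (rad); tilt = about tool y (deg)"""
    p,r=state();a=xaz+np.arctan2(SX[1],SX[0])
    X=np.array([np.cos(a),np.sin(a),0]);Z=np.array([0,0,-1.]);M=R.from_matrix(np.c_[X,np.cross(Z,X),Z])*R.from_euler("y",tilt,degrees=True)
    print("shift mm",(r.inv().apply(S2W(x,y,z)-p)*1e3).round(1),"rot deg",np.degrees((r.inv()*M).as_rotvec()).round(1))
E
python3 - <<'E'
import pickle;from h import *
d=pickle.load(open("s0.pkl","rb"))
print(tri(d["top"],[(278,287),(273,366),(200,362),(208,284)],d["scene"],[(246,232),(170,252),(146,222),(217,206)]).round(4))
goal(-.22,-.16,.1,-np.pi/2)
E
```

```text
[[0.48   0.1995 0.0433]
 [0.3291 0.2018 0.0443]
 [0.3327 0.3433 0.0448]
 [0.4831 0.3386 0.0445]]
t 0.725 shelf [-0.2974 -0.1872  0.181 ] F [ 0.56 -0.9  -0.27] xaz -3.06 zt [ 0.001  0.    -1.   ] q [ 0.65  0.35  1.97 -0.    0.83 -1.  ]
shift mm [-26.9 -77.5  81. ] rot deg [0.  0.  0.2]
```

Emit:
{"method": "move_arm", "body": {
  "commands": "-13 -39 30 0 0 0 1;-27 -77 60 0 0 0 1;-27 -77 100 0 0 0 1;-27 -77 140 0 0 0 1;-27 -77 169 0 0 0 1"
}}

```text
t: 1.35
tcp_pos: [0.2942, 0.2633, 0.0107]
tool_rot: [-0.039, 0.999, -0.0, -0.0]
force: [-0.5, -1.0, 0.1]
finger_gap: 1.003
gripper_force: 0.0
```

```bash
python3 - <<'E'
from h import *
from station import snapshot
cv2.imwrite("pics/top1.png",snapshot("top")["image"][200:420,150:470,::-1].repeat(2,0).repeat(2,1))
goal(-.22,-.091,.012,-np.pi/2)
E
```

```text
t 1.4 shelf [-0.2213 -0.1615  0.0085] F [-0.41 -0.69 -2.78] xaz -3.064 zt [-0.005 -0.002 -1.   ] q [ 0.45  0.73  2.16 -0.    0.26 -1.2 ]
shift mm [-70.5  -1.2  -3.9] rot deg [-0.1 -0.3 -0.1]
```

View pics/top1.png

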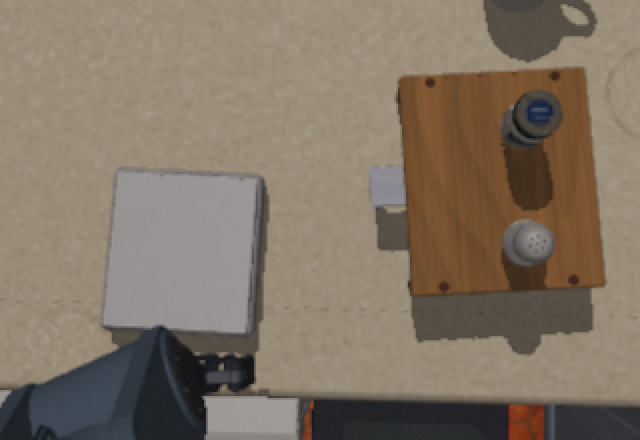

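The gripper stands at the scale's near side: fingers around crop (230,370), scale's near edge around row 330. I'll push slowly towards shelf +y.

Emit:
{"method": "move_arm", "body": {
  "commands": "-8 0 -4 0 0 0 1;-17 0 -4 0 0 0 1;-26 0 -4 0 0 0 1;-34 0 -4 0 0 0 1;-42 0 -4 0 0 0 1"
}}

```text
t: 2.02
tcp_pos: [0.3341, 0.266, 0.0169]
tool_rot: [-0.039, 0.999, -0.001, -0.002]
force: [-5.7, -2.1, 4.5]
finger_gap: 1.001
gripper_force: 2.8
```

Emit:
{"method": "move_arm", "body": {
  "commands": "-8 0 0 0 0 0 1;-15 0 0 0 0 0 1;-21 0 0 0 0 0 1;-25 0 0 0 0 0 1;-28 0 0 0 0 0 1"
}}

```text
t: 2.65
tcp_pos: [0.3622, 0.2685, 0.0168]
tool_rot: [-0.04, 0.999, -0.001, -0.002]
force: [-6.2, -0.7, 4.6]
finger_gap: 1.004
gripper_force: 3.2
```

```bash
cat >> h.py <<'E'
def scale(T,seed,thr=120):
    hsv=cv2.cvtColor(T["image"],cv2.COLOR_RGB2HSV);c=blob((hsv[...,1]<25)&(hsv[...,2]>thr),seed);q=quad(c);W=plane(T,q,.044)
    s=np.array([W2S(w)for w in W])[:,:2];i=np.argsort(s[:,0]);b=s[i[:2]];f=s[i[2:]];b=b[b[:,1].argsort()];f=f[f[:,1].argsort()]
    print("px",q.tolist(),"c",s.mean(0).round(4),"yaw front/back/near/far",[round(float(np.arctan2(*v)),3) for v in(-(f[1]-f[0]),-(b[1]-b[0]))],[round(float(np.arctan2(v[1],v[0])),3) for v in(f[0]-b[0],f[1]-b[1])],"size",np.linalg.norm(f[1]-f[0]).round(4),np.linalg.norm(f[0]-b[0]).round(4),"front x",f[:,0].round(4))
E
python3 - <<'E'
from h import *
from station import snapshot
T=snapshot("top");cv2.imwrite("pics/top2.png",T["image"][200:420,150:470,::-1].repeat(2,0).repeat(2,1))
state();scale(T,(240,305))
E
```

```text
t 2.7 shelf [-0.2216 -0.0917  0.0168] F [-4.74 -0.42  3.74] xaz -3.063 zt [-0.003 -0.001 -1.   ] q [ 0.39  0.72  2.01  0.    0.42 -1.26]
px [[272.0, 345.0], [200.0, 325.0], [200.0, 264.0], [270.0, 260.0]] c [-0.2278  0.0035] yaw front/back/near/far [-3.133, -3.136] [-0.316, 0.003] size 0.1668 0.1472 front x [-0.1584 -0.157 ]
```

View pics/top2.png

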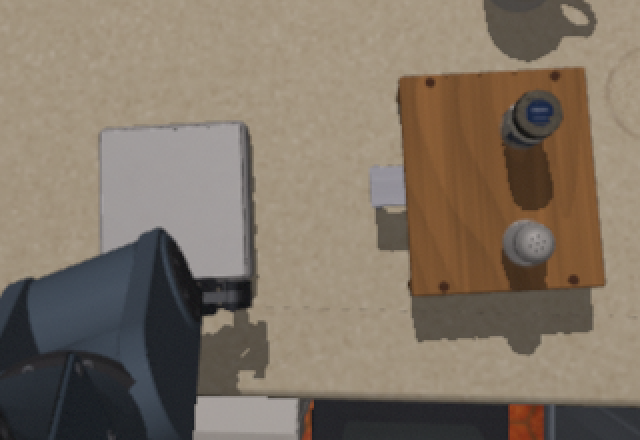

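The scale is now square to the shelf, with its far edge at crop rows 122–128. I'll back off, lift and measure.

Emit:
{"method": "move_arm", "body": {
  "commands": "12 0 0 0 0 0 1;25 0 0 0 0 0 1;25 20 -45 0 0 0 1;25 60 -90 0 0 5 1;25 110 -110 0 0 12 1"
}}

```text
t: 3.32
tcp_pos: [0.3309, 0.3783, 0.1288]
tool_rot: [0.068, 0.998, 0.001, 0.002]
force: [1.6, 0.3, -0.6]
finger_gap: 1.003
gripper_force: 0.0
```

```bash
python3 - <<'E'
from h import *
from station import snapshot
T=snapshot("top");scale(T,(240,300));goal(-.345,0,.10,np.pi,-20)
E
```

```text
px [[272.0, 337.0], [200.0, 341.0], [200.0, 263.0], [270.0, 260.0]] c [-2.278e-01  1.000e-04] yaw front/back/near/far [-3.135, -3.136] [0.001, -0.012] size 0.1516 0.1405 front x [-0.1579 -0.157 ]
t 3.375 shelf [-0.3405 -0.1122  0.1312] F [1.48 4.6  2.  ] xaz 3.005 zt [ 0.011  0.012 -1.   ] q [ 0.64  0.52  1.83  0.    0.78 -0.8 ]
shift mm [-108.4   27.9   32.6] rot deg [ 14.5 -16.9  76.7]
```

Emit:
{"method": "move_arm", "body": {
  "commands": "-22 6 0 2 -2 9.6 1;-44 12 0 4 -4 19 1;-66 18 0 5 -6 29 1;-88 24 0 7 -8 38 1;-108 28 0 9 -10 48 1"
}}

```text
t: 4.0
tcp_pos: [0.4413, 0.3906, 0.1259]
tool_rot: [0.466, 0.877, -0.082, 0.08]
force: [-0.2, 1.1, -0.8]
finger_gap: 1.0
gripper_force: 0.0
```

```bash
python3 - <<'E'
from h import *
goal(-.345,0,.06,np.pi,-20)
E
```

```text
t 4.0 shelf [-0.337  -0.0039  0.1259] F [-0.17  1.07 -0.8 ] xaz 2.172 zt [ 0.064 -0.218 -0.974] q [ 0.64  0.66  1.54 -0.25  1.04  0.19]
shift mm [19.1 11.8 62.6] rot deg [ 4.4 -6.3 29. ]
```

Emit:
{"method": "move_arm", "body": {
  "commands": "6 4 12 1.5 -2 9.6 1;12 8 25 3 -4 19 1;19 12 40 4.4 -6.3 29 1;19 12 50 4.4 -6.3 29 1;19 12 63 4.4 -6.3 29 1"
}}

```text
t: 4.62
tcp_pos: [0.4443, 0.3983, 0.0595]
tool_rot: [0.666, 0.726, -0.117, 0.127]
force: [-0.4, 0.0, -0.1]
finger_gap: 1.001
gripper_force: 0.0
```

```bash
python3 - <<'E'
from h import *
goal(-.345,0,.01,np.pi,-20)
E
```

```text
t 4.625 shelf [-3.445e-01 -3.000e-04  5.950e-02] F [-0.41  0.04 -0.14] xaz 1.658 zt [ 0.028 -0.339 -0.94 ] q [ 0.68  0.81  1.46 -0.32  1.09  0.78]
shift mm [17.3  0.4 46.3] rot deg [ 0.1 -0.1  0.4]
```

Emit:
{"method": "move_arm", "body": {
  "commands": "4 0 10 0 0 0.4 1;8 0 21 0 0 0.4 1;12 0 32 0 0 0.4 1;17 0 46 0 0 0.4 1;17 0 46 0 0 0.4 1"
}}

```text
t: 5.25
tcp_pos: [0.4436, 0.3983, 0.0094]
tool_rot: [0.669, 0.723, -0.118, 0.127]
force: [1.0, -0.0, -0.5]
finger_gap: 1.0
gripper_force: 0.0
```

Emit:
{"method": "move_arm", "body": {
  "commands": "-14 0 5 0 0 0 1;-28 0 10 0 0 0 1;-42 0 15 0 0 0 1;-56 0 20.5 0 0 0 1;-70 0 25.5 0 0 0 1"
}}

```text
t: 5.88
tcp_pos: [0.4511, 0.3247, 0.0115]
tool_rot: [0.67, 0.723, -0.115, 0.128]
force: [0.0, 4.7, 2.2]
finger_gap: 0.998
gripper_force: 2.3
```

```bash
python3 - <<'E'
from h import *
from station import snapshot
T=snapshot("top");cv2.imwrite("pics/top3.png",T["image"][200:420,150:470,::-1].repeat(2,0).repeat(2,1))
goal(-.15,0,.01,np.pi,-20)
E
```

```text
t 5.925 shelf [-2.68e-01 -2.00e-04  1.14e-02] F [-0.18 -0.19  1.54] xaz 1.646 zt [ 0.027 -0.341 -0.94 ] q [ 0.58  0.85  1.6  -0.39  0.9   0.78]
shift mm [-110.3    0.5   41.7] rot deg [ 0.   0.  -0.2]
```

View pics/top3.png

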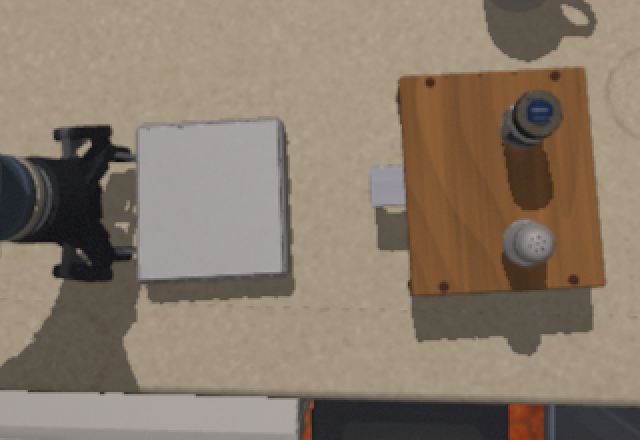

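Both fingers rest on the scale's rear face at crop x≈137, rows 155 and 253, and the scale is square.

Emit:
{"method": "move_arm", "body": {
  "commands": "-12 0 4.4 0 0 0 1;-24 0 8.8 0 0 0 1;-36 0 13.1 0 0 0 1;-48 0 17.5 0 0 0 1;-58 0 21 0 0 0 1"
}}

```text
t: 6.55
tcp_pos: [0.4555, 0.2634, 0.0112]
tool_rot: [0.669, 0.723, -0.116, 0.128]
force: [-0.3, 4.1, 2.7]
finger_gap: 0.997
gripper_force: 2.5
```

```bash
python3 - <<'E'
from h import *
from station import snapshot
T=snapshot("top");scale(T,(295,297));goal(-.10,0,.01,np.pi,-20)
E
```

```text
px [[324.0, 334.0], [249.0, 338.0], [249.0, 260.0], [320.0, 257.0]] c [-0.1287  0.0007] yaw front/back/near/far [3.141, -3.117] [-0.001, -0.012] size 0.1518 0.1464 front x [-0.0565 -0.0565]
t 6.6 shelf [-2.074e-01 -2.000e-04  1.120e-02] F [1.9  1.94 1.42] xaz 1.647 zt [ 0.028 -0.341 -0.94 ] q [ 0.49  0.82  1.7  -0.45  0.81  0.75]
shift mm [-100.6    0.5   37.8] rot deg [ 0.  -0.  -0.1]
```

Emit:
{"method": "move_arm", "body": {
  "commands": "-8 0 3 0 0 0 1;-16 0 5.9 0 0 0 1;-24 0 8.8 0 0 0 1;-32 0 11.7 0 0 0 1;-40 0 14.6 0 0 0 1"
}}

```text
t: 7.22
tcp_pos: [0.4587, 0.2214, 0.011]
tool_rot: [0.669, 0.723, -0.116, 0.128]
force: [0.1, 6.1, 4.1]
finger_gap: 0.996
gripper_force: 3.0
```

Emit:
{"method": "move_arm", "body": {
  "commands": "-7 0 2.5 0 0 0 1;-14 0 5.1 0 0 0 1;-21 0 7.6 0 0 0 1;-28 0 10.2 0 0 0 1;-35 0 12.7 0 0 0 1"
}}

```text
t: 7.85
tcp_pos: [0.4615, 0.1843, 0.011]
tool_rot: [0.669, 0.723, -0.116, 0.128]
force: [-0.3, 6.0, 4.2]
finger_gap: 0.999
gripper_force: 3.1
```

```bash
python3 - <<'E'
from h import *
from station import snapshot
T=snapshot("top");cv2.imwrite("pics/top4.png",T["image"][200:420,200:520,::-1].repeat(2,0).repeat(2,1))
goal(0.005,0,.01,np.pi,-20)
E
```

```text
t 7.9 shelf [-0.1287 -0.0002  0.011 ] F [1.05 5.32 2.29] xaz 1.647 zt [ 0.029 -0.34  -0.94 ] q [ 0.35  0.8   1.81 -0.53  0.7   0.71]
shift mm [-125.4    0.4   46.5] rot deg [ 0.1 -0.1 -0.1]
```

View pics/top4.png

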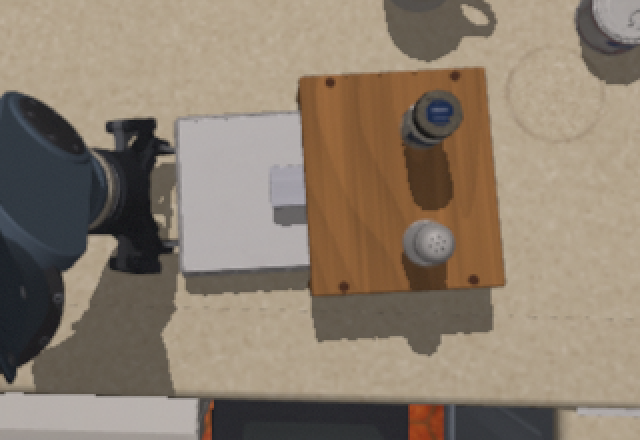

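The scale is entering centred. Before the fingers go under the board I'll raise the tool 10 mm so the gripper body clears the bracket and the board.

Emit:
{"method": "move_arm", "body": {
  "commands": "4 0 -1.4 0 0 0 1;0.5 0 -10.8 0 0 0 1;-6 0 -8.4 0 0 0 1;-12 0 -6.2 0 0 0 1;-18 0 -4 0 0 0 1"
}}

```text
t: 8.52
tcp_pos: [0.4632, 0.169, 0.0211]
tool_rot: [0.67, 0.722, -0.115, 0.128]
force: [-1.7, 5.7, 3.0]
finger_gap: 0.997
gripper_force: 3.4
```

Emit:
{"method": "move_arm", "body": {
  "commands": "-7 0 2.5 0 0 0 1;-14 0 5.1 0 0 0 1;-21 0 7.6 0 0 0 1;-28 0 10.2 0 0 0 1;-35 0 12.7 0 0 0 1"
}}

```text
t: 9.15
tcp_pos: [0.4661, 0.1318, 0.0211]
tool_rot: [0.67, 0.723, -0.115, 0.128]
force: [-1.4, 5.5, 3.1]
finger_gap: 0.999
gripper_force: 3.4
```

Emit:
{"method": "move_arm", "body": {
  "commands": "-6 0 2.2 0 0 0 1;-12 0 4.4 0 0 0 1;-18 0 6.5 0 0 0 1;-24 0 8.7 0 0 0 1;-30 0 10.9 0 0 0 1"
}}

```text
t: 9.78
tcp_pos: [0.4685, 0.0999, 0.0211]
tool_rot: [0.67, 0.723, -0.115, 0.128]
force: [0.2, 5.8, 4.0]
finger_gap: 1.001
gripper_force: 3.6
```

```bash
python3 - <<'E'
from h import *
from station import snapshot
T=snapshot("top");S=snapshot("scene");cv2.imwrite("pics/b5.png",np.hstack([T["image"][200:400,250:450],S["image"][160:360,150:350]])[:,:,::-1].repeat(2,0).repeat(2,1))
goal(0.005,0,.02,np.pi,-20)
E
```

```text
t 9.875 shelf [-0.0444  0.0003  0.0211] F [-0.33  3.1   2.95] xaz 1.646 zt [ 0.03  -0.339 -0.94 ] q [ 0.19  0.76  1.89 -0.62  0.62  0.65]
shift mm [-46.1  -0.2  17.8] rot deg [ 0.2 -0.1 -0.2]
```

View pics/b5.png

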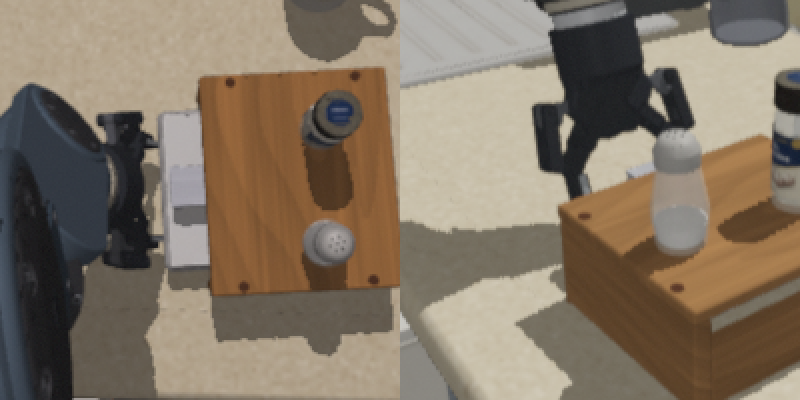

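The scale is about 40 mm short, straight, with the gripper clear so far. I'll go on slowly.

Emit:
{"method": "move_arm", "body": {
  "commands": "-5 0 1.8 0 0 0 1;-10 0 3.6 0 0 0 1;-15 0 5.5 0 0 0 1;-20 0 7.3 0 0 0 1;-24 0 8.7 0 0 0 1"
}}

```text
t: 10.5
tcp_pos: [0.4702, 0.0746, 0.0211]
tool_rot: [0.669, 0.723, -0.115, 0.128]
force: [-0.5, 5.8, 3.9]
finger_gap: 1.002
gripper_force: 4.1
```

Emit:
{"method": "move_arm", "body": {
  "commands": "-3 0 1.1 0 0 0 1;-6 0 2.2 0 0 0 1;-9 0 3.3 0 0 0 1;-12 0 4.4 0 0 0 1;-15 0 5.5 0 0 0 1"
}}

```text
t: 11.12
tcp_pos: [0.4713, 0.0587, 0.021]
tool_rot: [0.669, 0.723, -0.115, 0.128]
force: [-1.0, 7.2, 6.1]
finger_gap: 0.999
gripper_force: 4.4
```

```bash
python3 - <<'E'
from h import *
from station import snapshot
T=snapshot("top");S=snapshot("scene");cv2.imwrite("pics/b6.png",np.hstack([T["image"][200:400,250:450],S["image"][160:360,150:350]])[:,:,::-1].repeat(2,0).repeat(2,1))
goal(0.009,0,.021,np.pi,-20)
E
```

```text
t 11.225 shelf [-0.0035 -0.      0.021 ] F [0.29 5.1  5.61] xaz 1.646 zt [ 0.03  -0.339 -0.94 ] q [ 0.1   0.76  1.92 -0.68  0.57  0.62]
shift mm [-11.7   0.    4.3] rot deg [ 0.2 -0.1 -0.2]
```

View pics/b6.png

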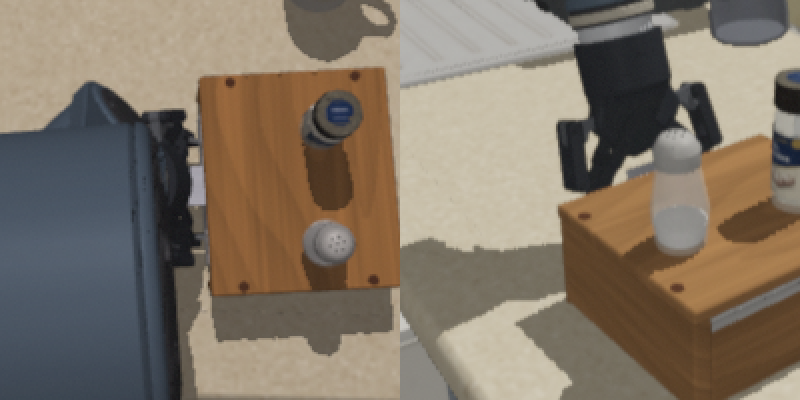

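The scale's rear edge is now near the board's front edge. I'll take the last bit in small steps, watching the force.

Emit:
{"method": "move_arm", "body": {
  "commands": "-2 0 0.7 0 0 0 1;-4 0 1.5 0 0 0 1;-6 0 2.2 0 0 0 1;-8 0 2.9 0 0 0 1;-9 0 3.3 0 0 0 1"
}}

```text
t: 11.85
tcp_pos: [0.472, 0.0491, 0.021]
tool_rot: [0.669, 0.723, -0.116, 0.128]
force: [-0.4, 7.4, 6.5]
finger_gap: 1.001
gripper_force: 4.5
```

Emit:
{"method": "move_arm", "body": {
  "commands": "-1 0 0.4 0 0 0 1;-2 0 0.7 0 0 0 1;-2.5 0 0.9 0 0 0 1;-3 0 1.1 0 0 0 1;-3 0 1.1 0 0 0 1"
}}

```text
t: 12.48
tcp_pos: [0.4722, 0.0472, 0.021]
tool_rot: [0.67, 0.723, -0.114, 0.128]
force: [-0.6, 13.0, 8.1]
finger_gap: 0.997
gripper_force: 4.5
```

```bash
python3 - <<'E'
from h import *
goal(0.009,0,.021,np.pi,-20)
E
```

```text
t 12.475 shelf [ 0.0077 -0.      0.021 ] F [-0.58 13.    8.1 ] xaz 1.646 zt [ 0.031 -0.336 -0.941] q [ 0.08  0.76  1.93 -0.69  0.56  0.61]
shift mm [-1.2  0.   0.4] rot deg [ 0.3 -0.3 -0.2]
```

Force rose from 7 to 13 N over the last 2 mm, which suggests the end stop. I'll withdraw along the same line and check.

Emit:
{"method": "move_arm", "body": {
  "commands": "6 0 -2.2 0 0 0 1;18 0 -6.5 0 0 0 1;38 0 -13.8 0 0 0 1;65 0 -23.7 0 0 0 1;95 0 -34.6 0 0 0 1"
}}

```text
t: 13.1
tcp_pos: [0.4633, 0.1466, 0.0204]
tool_rot: [0.67, 0.722, -0.118, 0.127]
force: [0.2, -0.2, -0.4]
finger_gap: 0.998
gripper_force: 0.0
```

Emit:
{"method": "move_arm", "body": {
  "commands": "30 0 -20 0 0 0 1;50 0 -60 0 0 0 1;60 0 -110 0 0 0 1;60 0 -150 0 0 0 1;60 0 -150 0 0 0 1"
}}

```text
t: 13.72
tcp_pos: [0.4567, 0.2552, 0.1437]
tool_rot: [0.669, 0.723, -0.114, 0.129]
force: [-0.6, -0.5, 0.5]
finger_gap: 1.001
gripper_force: 0.0
```

```bash
python3 - <<'E'
from h import *
from station import snapshot
T=snapshot("top");S=snapshot("scene");W=snapshot("wrist")
w=W["image"];a=np.hstack([cv2.resize(T["image"][230:360,320:460],None,fx=2.8,fy=2.8),cv2.resize(S["image"][200:330,220:360],None,fx=2.8,fy=2.8)])
b=cv2.resize(w,(320,240));b=np.hstack([b,np.zeros((240,a.shape[1]-320,3),np.uint8)]) if a.shape[1]>320 else b
cv2.imwrite("pics/f7.png",np.vstack([a,b])[:600,:,::-1]);cv2.imwrite("pics/w7.png",w[:,:,::-1]);state();print(W["fx"],W["cx"],W["cy"],np.round(W["pose"],3).tolist())
E
```

```text
t 13.875 shelf [-0.1983 -0.0017  0.1403] F [-0.39 -0.49 -1.1 ] xaz 1.648 zt [ 0.025 -0.341 -0.94 ] q [ 0.47  0.6   1.67 -0.37  1.04  0.61]
371.64829954431775 317.97575992584217 239.44447873183952 [[0.997, 0.063, 0.045, 0.446], [0.077, -0.816, -0.573, 0.364], [0.001, 0.575, -0.818, 0.252], [0.0, 0.0, 0.0, 1.0]]
```

View pics/f7.png

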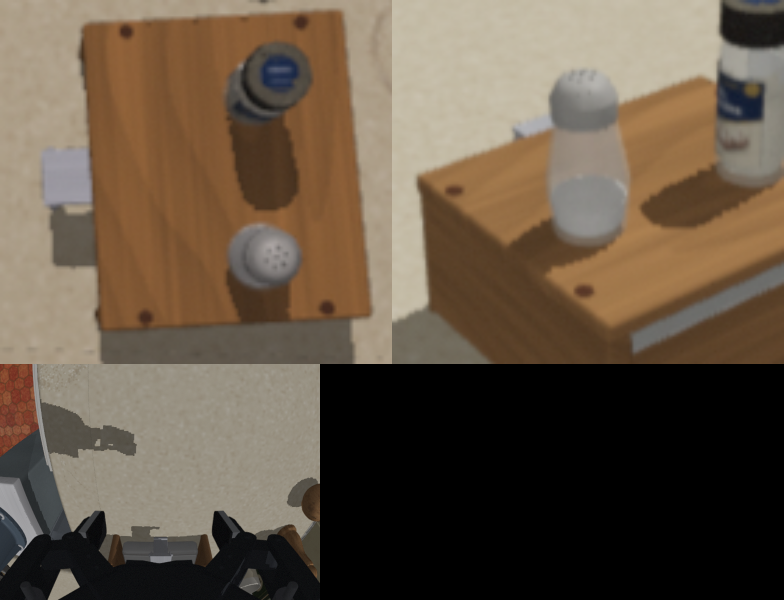

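The shelf, bracket and jars are unmoved. The wrist view shows the mouth between the fingers, so I'll enlarge that and compare it with the pixels expected for a hung catch.

```bash
python3 - <<'E'
from h import *
from station import snapshot
W=snapshot("wrist");P=np.array(W["pose"])
def pr(x,y,z):
    c=(S2W(x,y,z)-P[:3,3])@P[:3,:3];r=np.hypot(c[0],c[1]);th=np.arctan2(r,c[2]);return (np.array([W["cx"],W["cy"]])+W["fx"]*th*c[:2]/r)
x0,y0=190,320
for n,p in dict(lip0L=(-.026,-.013,.026),lip0R=(-.026,.013,.026),lip09L=(.007,-.013,.042),lip09R=(.007,.013,.042),brL=(-.033,-.019,.076),brR=(-.033,.019,.076),scaleTopL=(.016,-.076,.044),scaleTopR=(.016,.076,.044),scaleBotL=(.012,-.08,.004),scaleBotR=(.012,.08,.004),bot0=(0,0,.004),bdL=(0,-.104,.088),bdR=(0,.104,.088)).items():
    u=pr(*p);print(n,((u-[x0,y0])*3).round())
cv2.imwrite("pics/w8.png",cv2.resize(W["image"][y0:y0+110,x0:x0+260],None,fx=3,fy=3,interpolation=cv2.INTER_CUBIC)[:,:,::-1])
E
```

```text
lip0L [350.  78.]
lip0R [432.  77.]
lip09L [352. 175.]
lip09R [430. 175.]
brL [325. 196.]
brR [458. 196.]
scaleTopL [168. 189.]
scaleTopR [613. 188.]
scaleBotL [170.  91.]
scaleBotR [611.  90.]
bot0 [391.  75.]
bdL [ 57. 271.]
bdR [725. 269.]
```

View pics/w8.png

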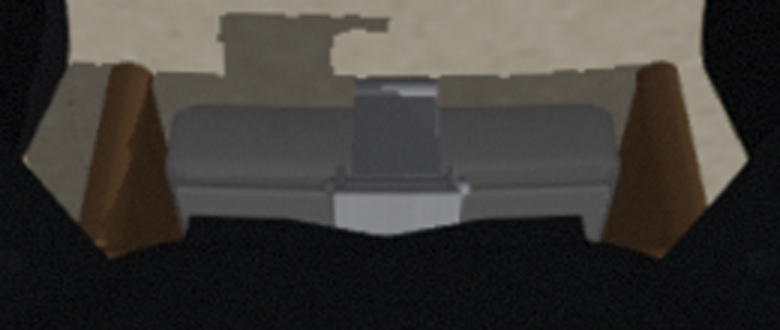

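The catch plate hangs in front of the scale. Its lip is at crop (355–438, 78), against (350–432, 78) predicted for 0 rad. The scale spans columns 168–617, centred and square, with its top edge at row 185 where 189 was predicted for the home position. I'll hand it in.

```bash
python3 -c "
from station import ticket
print(ticket.sign_off())"
```

```text
the job is handed in; nothing more can be done
None
```

The scale is in the bay against the end stop, centred and square, with the catch hanging down behind it and the jars still standing; the job is handed in at about 14 s of the 58 s, and the verdict was not shown.

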